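Feed a repaired drive board through the drop gate into the test bay

ROBOT

A 6-joint arm with a two-finger parallel gripper is mounted at the origin on the work surface. World frame = base frame: x ahead of the robot, y to its left, z up, the work surface at z = 0. Lengths are in m, angles in degrees, forces in N, time in s.
With the tool pointing down it reaches from about 0.35 to 0.875 m from the base axis. Payload 4.2 kg.
Tool frame: the origin (TCP) lies midway between the tips of the shut fingers; the grasp point (between the pads) lies 19 mm behind it; z points along the fingers, y is the direction in which the jaws open and shut (so a half turn about z gives the same grasp; the last joint's range is limited). The gripper opens to 87 mm and grips with 3 to 60 N. Pads are 19 mm wide; open, the fingers measure 117 mm over their backs; the gripper's body (75 mm by 190 mm) begins 51 mm behind the grasp point.
Start: joints at [-61.272, 22.042, 0.453, 0, -68.411, -14.817], TCP at [0.15, -0.607, 0.223] pointing down, gripper open.
Joint ranges: [-179.83, 179.83], [-69.29, 118.12], [-61.27, 80.66], [-181.25, 117.63], [-171.15, -9.14], [-177.46, 177.46]. Speed limits (degrees/s): [159.86, 159.86, 180, 180, 180, 180].

INTERFACE

Orientations are given as a 3x3 rotation matrix whose columns are the frame's x, y, z axes.
In Python, from station import r gives the robot as it stands.
- The arm moves only by the tool carry_out, never from a script. Its argument "steps" is a list of rows, each a list of 2 entries, a list of its own where there are three numbers: the shift along the tool's x, y, z in cm, then the turn about the tool's z in degrees. In form: [[[x, y, z], twist], ...]. A call has 1 to 20 rows; each row is the pose to reach, as a shift and turn from the pose measured when the call began, along the tool's axes at that moment; what a row does not reach only later rows make up. A row lasts 1/10 s, in which the tool goes at most 50 mm and 8.59 degrees, less where a joint would pass 70% of its speed; a pose out of reach is approached as far as the arm can. A call with a gripper value outside its range is refused whole. "gripper" is the gripper's target within -1 to 1 (fully open at 1, half-way at 0, shut at -1), set as the call begins (left out, the last holds). The fingers move at their own pace and stop on an object; the grip force is fixed at half the most. Time passes only in rows, so rows that repeat a pose let the fingers close. It gives the time, the measured TCP pose, the force and the opening at its end, in the units of the state.
- r.sense(): the state, without advancing time (a new reading comes with each control period).
- r.capture(name): name is "scene" or "top" or "wrist"; returns the picture (420x560x3 uint8, red, green, blue); there is no depth.
- r.calibration(name): a dict with "camera_matrix" (3x3 intrinsics, pixels), "D" ([k1, k2, p1, p2, k3] as OpenCV has them; the pictures are not rectified), "world_from_camera" (4x4, takes a point from camera to world coordinates). Camera axes: x right, y up, looking along -z (the intrinsics and any distortion apply to the point x, -y, -z); pixel columns grow to the right and rows downward; lengths in m; the calibration is good to about 2 mm. A picture is of the moment at which its call begins: read the wrist's pose just before it. calibration takes no time and is no camera call; for the wrist camera it gives the pose at the moment of the call.
- r.finish_job(): hands the job in, once; it reports no verdict.
Trained networks look in the newest picture that a camera, given by its name, has taken for a name from the list of things; names that differ only in an ending like _2 or _b are one class to them, and where a whole thing is asked for, a point or a joint stands for the part that bears it (a point fixed in the world has none). Each returns a list of dicts, best first, with "confidence" (0 to 1); they miss things now and then, are a little off and sometimes report something else, mostly with a low value. They report only what shows in the picture. A call takes as long as a camera call. They do not tell look-alikes from the thing itself.
- r.cut_out(camera, target): "pixels" (420x560 bool, what is visible of it).
- r.place_of(camera, target): "centre" ([x, y, z] in m, in world coordinates, good to about 4 mm: a listed point, or the origin of a listed thing).
The state is a dict: "time_s": time; "joints": joint angles; "joint_velocities": joint speeds; "effort": joint torques, N m; "tcp_pos": TCP position; "ee_rot": TCP orientation; "wrist_force": force on the tool from outside, world axes, zero at the start; "moment": the same for the moment, N m; "gripper_width": opening from 0.0 (shut) to 1.0 (fully open).
Only numpy, scipy, OpenCV 4.12 (cv2) and the standard library are available. Lean on these libraries where they do the work, as an engineer would, in place of code of your own. Each camera call takes 0.05 s, during which the arm holds its last target. There are 200 camera calls.

TASK

Hold the chute's drop gate up by pressing its long lever bar outward, away from the chute, with one fingertip, and at the same time push the board tray by its upright push plate with the other fingertip, all the way under the gate and fully home against the end stop. Keep the gate up, clear of the board, until the whole board part is through, then let go so that the gate drops shut behind it. Only push: do not lift the tray, and leave the other things on the bench where they are.

Things in the scene. Friction and masses are not known exactly. Their poses are not given: they have to be found in the camera images.
- chute: Fixed aluminium channel, open above. Origin on the table under its centreline; +x: the way the tray is pushed; +y: lever side. Floor 6 mm above the table, inside y -35 to +35 mm, walls 5 mm thick, tops at z 36, x -200 to +160 mm. Gate plane x = +70. Gate shaft along x at y +55, z 22 mm; its 36 mm high brackets at x -221 and +110. Base plate to y +80.
- end_stop (a point): Middle of the upstream face of the chute's steel end stop (80 mm wide, top 46 mm above the table), at x = +160 mm in the chute's frame, 26 mm above the table. Fully home, the tray's front touches it: the tray's origin is then at x = +125 mm in the chute's frame.
- tray: Loose grey plastic tray, about 0.35 kg, lying in the channel upstream of the gate, its axes nearly along the chute's. Origin on its underside below the middle of the board part (green board, black capacitors, heat sink), which is 70 mm long (x -35 to +35), 64 wide, 34 high. A flat tail 8 mm thick runs back from it to the push plate and fits under the shut gate.
- push_plate (a point): Centre of the rear face of the tray's upright push plate, at x = -130, y = 0, z = 50 mm in the tray's frame. The plate is 56 mm wide (y -28 to +28), 5 mm thick, its top 66 mm above the tray's origin (72 mm above the table). It stays upstream of the gate.
- gate (a joint): Drop gate, a dark steel leaf across the channel, hinged on the shaft along the chute. 0 rad: shut, the board cannot pass; 1.0 rad: stop, fully raised. It swings up sideways in its own plane, towards the lever side. Above 0.60 rad it clears the board; 0.8 is comfortable. A spring and its weight shut it: some 2 to 4 N on the lever bar hold it open.
- lever_bar (a point): Middle of the gate's lever bar: round steel, 10 mm thick, 248 mm long, parallel to the chute, x -213 to +35 mm in its frame, joined to the shaft at its ends only. Pushed in +y (outward) it raises the gate by q rad: bar axis at y = 55 + 55 sin(q - 0.17), z = 22 + 55 cos(q - 0.17) mm (shut: y 46, z 76; q = 0.8: y 87, z 67). A fingertip can slide along it.
- gate_leaf (a point): Middle of the lower edge of the gate's leaf, which is 45 mm wide, 36 mm high and 5 mm thick (gate shut: x = 70, y = -12, z = 16 mm in the chute's frame).
- capacitor: Bystander: aluminium can 36 mm across, 65 mm tall, upright beyond the chute's -y wall. Origin under its centre.
- relay: Bystander: clear relay block 42 x 32 x 35 mm, beyond the chute's -y wall. Origin under its centre.
- terminal: Bystander: black terminal block 50 x 22 x 24 mm, on the lever side near the downstream end. Origin under its centre.
- meter: Bystander: yellow multimeter 150 x 75 x 45 mm, lying. Origin under its centre.
- screw_cup: Bystander: white cup 70 mm across, 50 mm tall. Origin under its centre.
- screwdriver: Bystander: screwdriver 190 mm long, lying.
- fan: Bystander: black cooling fan 80 x 80 x 25 mm, lying. Origin under its centre.
Things that resemble listed ones, but are neither listed nor needed, are in the scene too. Leave any blue, pink or purple look-alike of the tray alone.

How it is judged:
By the outcome, as a careful person would: the job done as asked, in the order asked, and still so for the second after the job is handed in, with the robot touching nothing.
It also fails if it takes over 43 s, if anything falls off the work surface, if the arm or the gripper's body presses on something with over 40 N, if the wrist force passes 120 N, or if a joint passes its speed limit or range.

## Working session

There is one attempt and no reset: what is moved stays moved. The work goes in short steps, Python scripts to look and compute and a tool call to move; the robot and the scene stay as the last step left them, time stands still between calls to the robot, and variables do not carry over. Pictures are saved under pics/ and viewed, about 8 in all and at most 12, crops included, and the job is handed in when it is done.

Besides the shell and the picture viewer there is one more tool, called by a JSON object that holds its "api" and its "payload". carry_out: Moves the arm, as the interface text tells. Its arguments: {"type":"object","properties":{"steps":{"type":"array","items":{"type":"array"}},"gripper":{"type":"number"}},"required":["steps"]}

```bash
mkdir -p pics; python3 - <<'E'
from station import r
import cv2,numpy as np
s=r.sense();print(s['time_s'],s['tcp_pos'],np.round(s['ee_rot'],3).tolist(),s['wrist_force'],s['gripper_width'])
for c in ['scene','top']:
    im=r.capture(c);cv2.imwrite(f'pics/{c}0.png',im[:,:,::-1])
    for t in ['chute','tray','push_plate','lever_bar','gate_leaf','end_stop','meter']:
        print(c,t,[(np.round(d['centre'],4).tolist(),round(d['confidence'],2)) for d in r.place_of(c,t)[:4]])
print(r.sense()['time_s'])
E
```

```text
0.0 [ 0.15012061 -0.60606507  0.22146308] [[-0.971, -0.24, -0.001], [-0.24, 0.971, 0.002], [0.0, 0.002, -1.0]] [ 0.6518931  -0.25606012 -1.10271909] 1.0004814443180647
scene chute [([0.6006, -0.0402, 0.0026], 0.85), ([0.709, -0.1139, -0.0036], 0.62)]
scene tray [([0.421, 0.219, -0.0026], 0.89), ([0.6034, -0.0488, 0.0054], 0.83), ([0.2277, -0.2166, -0.0019], 0.73), ([0.3607, -0.032, -0.0003], 0.61)]
scene push_plate [([0.5922, 0.3436, 0.0494], 0.88), ([0.2162, -0.3413, 0.0471], 0.77), ([0.4837, 0.3283, 0.0529], 0.68), ([0.6359, -0.1764, 0.0538], 0.56)]
scene lever_bar [([0.5804, -0.1365, 0.0804], 0.55)]
scene gate_leaf [([0.601, 0.0265, 0.0129], 0.64)]
scene end_stop [([0.5684, 0.1158, 0.0301], 0.66)]
scene meter [([0.4756, 0.4266, 0.0015], 0.69)]
top chute [([0.6042, -0.04, -0.003], 0.79)]
top tray [([0.605, -0.0502, 0.002], 0.67), ([0.6881, 0.2622, 0.0014], 0.63), ([0.2271, -0.2137, -0.0023], 0.63), ([0.4202, 0.2175, 0.0014], 0.62)]
top push_plate [([0.2179, -0.3468, 0.0529], 0.76), ([0.3369, -0.1633, 0.0478], 0.74), ([0.5903, 0.3459, 0.051], 0.74), ([0.6291, -0.1779, 0.0594], 0.73)]
top lever_bar [([0.5777, -0.1344, 0.0711], 0.7)]
top gate_leaf [([0.6002, 0.0296, 0.0135], 0.87)]
top end_stop [([0.5699, 0.1192, 0.0239], 0.73), ([0.5113, -0.4629, 0.0008], 0.33)]
top meter [([0.4707, 0.4313, -0.0023], 0.94), ([0.5761, -0.1367, 0.0713], 0.21)]
0.8
```

View pics/scene0.png

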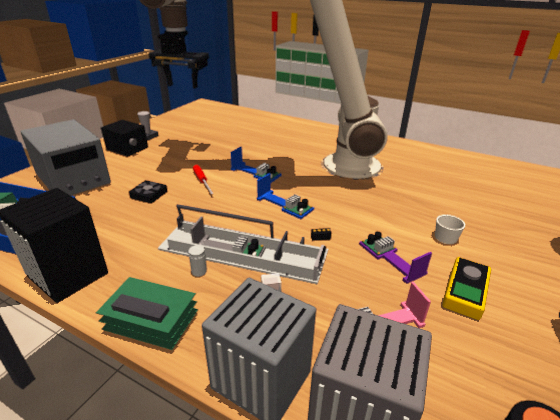

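View pics/top0.png

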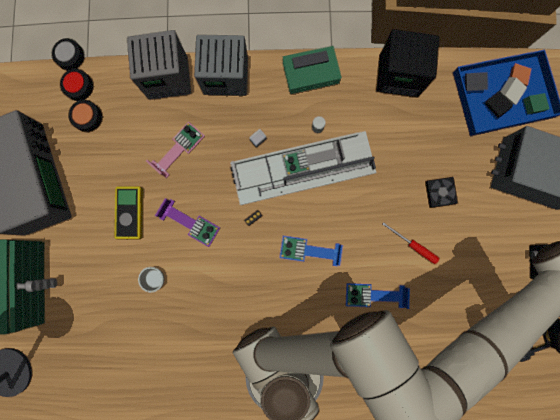

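The tray I want is the one in the channel: scene (250,245), top (297,160). The look-alikes are blue at scene (265,170) and (295,205), purple (395,250) and pink (400,315), and they stay where they are. The lever bar is on the robot's side of the chute.

```bash
cat > h.py <<'E'
from station import r
import cv2,numpy as np
from scipy.optimize import least_squares
P={'chute':(0,0,0),'end_stop':(160,0,26),'lever_bar':(-89,46,76),'gate_leaf':(70,-12,16)}
def fit(obs):  # obs: list of (name, xyz) -> x0,y0,heading(deg)
    def w(p,q): c,s=np.cos(p[2]),np.sin(p[2]); return np.array([p[0]+c*q[0]/1e3-s*q[1]/1e3,p[1]+s*q[0]/1e3+c*q[1]/1e3])
    f=lambda p:np.concatenate([w(p,P[n])-np.array(x)[:2] for n,x in obs])
    s=least_squares(f,[.6,-.04,np.radians(102)],loss='soft_l1',f_scale=.004); return s.x,np.round(s.fun*1e3,1)
def toC(p,x):
    c,s=np.cos(p[2]),np.sin(p[2]); d=np.array(x)[:2]-p[:2]; return np.round(1e3*np.array([c*d[0]+s*d[1],-s*d[0]+c*d[1]]),1)
def toW(p,q): c,s=np.cos(p[2]),np.sin(p[2]); return np.array([p[0]+(c*q[0]-s*q[1])/1e3,p[1]+(s*q[0]+c*q[1])/1e3,q[2]/1e3])
def tool(p,q): # shift in tool axes (cm) to bring TCP to chute-frame point (mm)
    s=r.sense(); return np.round(100*np.array(s['ee_rot']).T@(toW(p,q)-s['tcp_pos']),2)
def yaw(): R=np.array(r.sense()['ee_rot']); return np.degrees(np.arctan2(R[1,1],R[0,1]))
E
python3 - <<'E'
from h import *
obs=[('chute',(.6006,-.0402)),('chute',(.6042,-.04)),('lever_bar',(.5804,-.1365)),('lever_bar',(.5777,-.1344)),('gate_leaf',(.601,.0265)),('gate_leaf',(.6002,.0296)),('end_stop',(.5684,.1158)),('end_stop',(.5699,.1192))]
p,e=fit(obs);print(p,np.degrees(p[2]),e)
for n,x in dict(plate1=(.6359,-.1764),plate2=(.6291,-.1779),tray1=(.6034,-.0488),tray2=(.605,-.0502)).items(): print(n,toC(p,x))
for t in ['capacitor','relay','terminal']: print(t,[(toC(p,d['centre']),round(d['confidence'],2)) for d in r.place_of('top',t)[:2]])
T=np.array(r.calibration('wrist')['world_from_camera']);s=r.sense();R=np.array(s['ee_rot'])
print('cam in tool',R.T@(T[:3,3]-s['tcp_pos']),np.round(R.T@T[:3,:3],2).tolist())
print('shift',tool(p,(-150,12,250)),'tool y heading',yaw(),s['joints'])
E
```

```text
[ 0.60377301 -0.0400038   1.78888783] 102.4957229037819 [ 3.2  0.2 -0.4 -0.  -2.3 -0.3  0.4 -2.4 -0.7  4.4  0.1  1.3  0.8  0.4
 -0.7 -3. ]
plate1 [-140.1   -1.9]
plate2 [-140.1    5.1]
tray1 [-8.5  2.3]
tray2 [-10.2   1. ]
capacitor [(array([-93.8, -85. ]), 0.65), (array([463.7, 224.3]), 0.27)]
relay [(array([ 80.6, -92.5]), 0.63)]
terminal []
cam in tool [ 0.0685172   0.00123797 -0.16076602] [[0.0, 0.97, 0.25], [1.0, -0.0, -0.0], [-0.0, 0.25, -0.97]]
shift [-56.07  29.13  -2.74] tool y heading 103.90996547815521 [-6.12725469e+01  2.20401983e+01  4.52191669e-01  1.56800010e-03
 -6.84141626e+01 -1.48180645e+01]
```

{"api": "carry_out", "payload": {"steps": [[[-4, 2, 0], -6], [[-8, 4, -0.5], -12], [[-12, 6, -1], -18], [[-16, 8.5, -1.5], -24], [[-20, 10.5, -2], -30], [[-24, 12.5, -2.7], -36], [[-28, 14.5, -2.7], -42], [[-32, 16.5, -2.7], -48], [[-36, 18.5, -2.7], -54], [[-40, 21, -2.7], -60], [[-44, 23, -2.7], -66], [[-48, 25, -2.7], -72], [[-52, 27, -2.7], -78], [[-55, 28.5, -2.7], -84], [[-56, 29, -2.7], -88.6], [[-56, 29, -2.7], -88.6], [[-56, 29, -2.7], -88.6], [[-56, 29, -2.7], -88.6]], "gripper": 0.37}}

```text
time_s: 2.75
tcp_pos: [0.6234, -0.1913, 0.2498]
ee_rot: [[0.215, -0.977, -0.0], [-0.977, -0.215, -0.0], [0.0, 0.0, -1.0]]
wrist_force: [-0.2, -0.4, -0.5]
gripper_width: 0.686
```

```bash
python3 - <<'E'
from h import *
p=np.array([.60377,-.0400,1.78889])
s=r.sense();print(s['time_s'],toC(p,s['tcp_pos']),s['tcp_pos'],yaw(),s['gripper_width'],s['wrist_force'])
cal=r.calibration('wrist');im=r.capture('wrist').copy()
for t in ['chute','tray','push_plate','lever_bar','gate_leaf','capacitor']:
    print(t,[(toC(p,d['centre']),np.round(d['centre'],4).tolist(),round(d['confidence'],2)) for d in r.place_of('wrist',t)[:3]])
# overlay the chute model
T=np.linalg.inv(np.array(cal['world_from_camera']));K=np.array(cal['camera_matrix']);D=np.array(cal['D'],float)
def px(q):
    c=(T@np.append(toW(p,q),1))[:3]*[1,-1,-1]; return tuple(int(v) for v in cv2.projectPoints(c.reshape(1,1,3),np.zeros(3),np.zeros(3),K,D)[0].ravel())
for a,b,col in [((-200,40,36),(100,40,36),(255,0,0)),((-200,-40,36),(100,-40,36),(255,0,0)),((-200,-40,36),(-200,40,36),(255,0,0)),((-213,46,76),(35,46,76),(0,255,0)),((-140,-28,72),(-140,28,72),(255,255,0))]:
    print(a,px(a),px(b)); cv2.line(im,px(a),px(b),col,1)
cv2.imwrite('pics/w1.png',im[:,:,::-1])
E
```

```text
2.75 [-151.9   13.6] [ 0.62339923 -0.19127988  0.24978755] -167.61374912180526 0.6862494491893681 [-0.16749544 -0.43136692 -0.49052028]
chute [(array([-265.1,  302.3]), [0.366, -0.3642, -0.0003], 0.62)]
tray [(array([-6. ,  2.6]), [0.6025, -0.0464, 0.0048], 0.79)]
push_plate [(array([-141.8,    2.7]), [0.6318, -0.179, 0.0547], 0.73)]
lever_bar [(array([-86.1,  43.1]), [0.5803, -0.1334, 0.075], 0.78)]
gate_leaf []
capacitor [(array([-95.6, -86.1]), [0.7085, -0.1147, -0.002], 0.87)]
(-200, 40, 36) (299, 134) (295, 372)
(-200, -40, 36) (224, 134) (233, 372)
(-200, -40, 36) (224, 134) (299, 134)
(-213, 46, 76) (308, 122) (303, 349)
(-140, -28, 72) (233, 197) (289, 197)
```

View pics/w1.png

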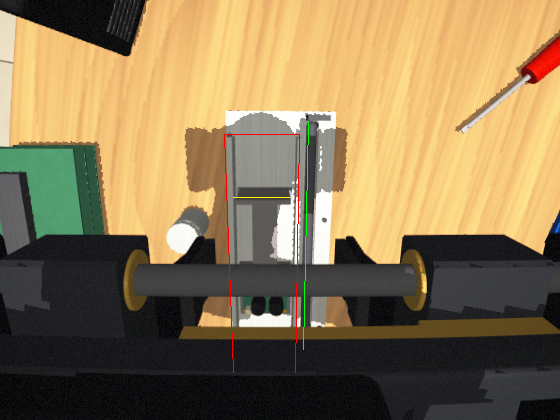

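Overlay: the chute wall edges are at columns 225 and 299, the bar at about 310, the push plate near row 195, and the capacitor at (185,235), clear of the path. I'll check the choice with one close crop.

```bash
python3 -c "
import cv2;i=cv2.imread('pics/w1.png')[95:245,200:350];cv2.imwrite('pics/w1c.png',cv2.resize(i,None,fx=4,fy=4,interpolation=cv2.INTER_NEAREST))"
```

```text
(no output)
```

View pics/w1c.png

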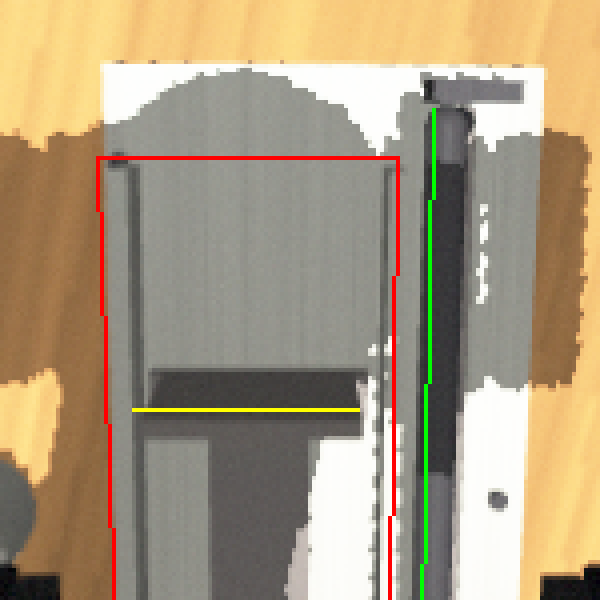

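{"api": "carry_out", "payload": {"steps": [[[0.5, -1, 2], 0], [[1, -2, 5], 0], [[1, -2, 8], 0], [[1, -2, 11], 0], [[1, -2, 14], 0], [[1, -2, 16], 0], [[1, -2, 18], 0], [[1, -2, 19.5], 0], [[1, -2, 20.4], 0], [[1, -2, 20.4], 0], [[1, -2, 20.4], 0]]}}

```text
time_s: 4.2
tcp_pos: [0.6463, -0.1965, 0.0466]
ee_rot: [[0.216, -0.976, 0.002], [-0.976, -0.216, -0.0], [0.001, -0.001, -1.0]]
wrist_force: [0.2, -0.1, 0.5]
gripper_width: 0.683
```

```bash
python3 - <<'E'
from h import *
s=r.sense();print(s['time_s'],s['tcp_pos'],s['wrist_force'])
a=r.capture('scene');T=[a[170:300,140:340]]
cv2.imwrite('pics/s2.png',cv2.resize(T[0],None,fx=4,fy=4,interpolation=cv2.INTER_CUBIC)[:,:,::-1])
w=r.capture('wrist');cv2.imwrite('pics/w2.png',w[:,:,::-1])
E
```

```text
4.2 [ 0.64625816 -0.19649345  0.04656304] [ 0.24553762 -0.11102053  0.45277344]
```

View pics/s2.png

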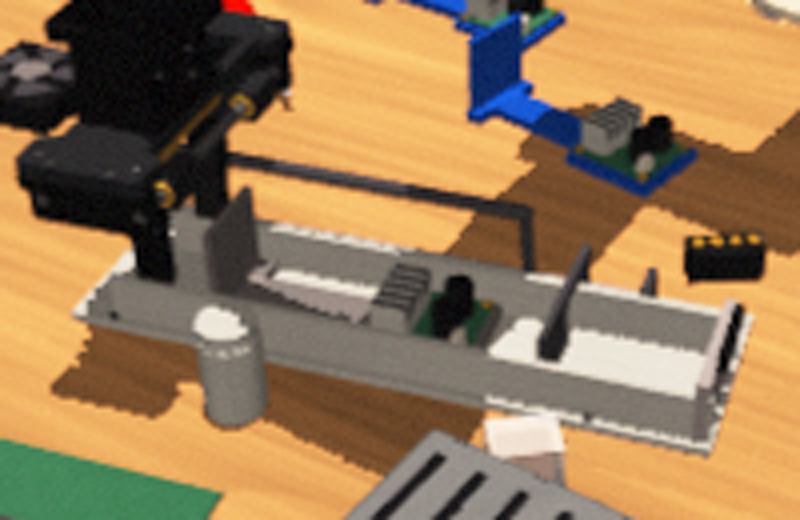

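View pics/w2.png

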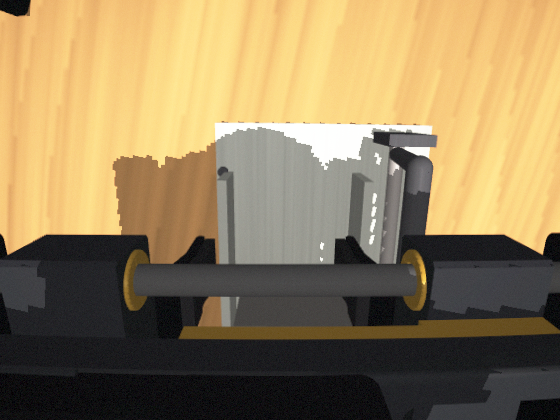

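The wrist view shows the lever-side finger inside the bar (bar at column 415). The scene view shows both fingers behind the grey tray's plate. Next I press outward.

{"api": "carry_out", "payload": {"steps": [[[0, 0.4, 0], 0], [[0, 0.8, 0], 0], [[0, 1.2, 0], 0], [[0, 1.6, 0], 0], [[0, 2, 0], 0], [[0, 2.4, 0], 0], [[0, 2.8, 0], 0], [[0, 3.2, 0], 0], [[0, 3.6, 0], 0], [[0, 4, 0], 0], [[0, 4.3, 0.2], 0], [[0, 4.3, 0.2], 0], [[0, 4.3, 0.2], 0]]}}

```text
time_s: 5.6
tcp_pos: [0.6043, -0.2057, 0.045]
ee_rot: [[0.216, -0.976, 0.002], [-0.976, -0.216, -0.0], [0.001, -0.002, -1.0]]
wrist_force: [1.4, 1.1, 1.4]
gripper_width: 0.686
```

```bash
python3 - <<'E'
from h import *
p=np.array([.60377,-.0400,1.78889])
s=r.sense();print(s['time_s'],toC(p,s['tcp_pos']),s['tcp_pos'],s['wrist_force'],yaw())
a=r.capture('scene')
for t in ['lever_bar','gate_leaf','push_plate']: print(t,[(toC(p,d['centre']),np.round(d['centre'],4).tolist(),round(d['confidence'],2)) for d in r.place_of('scene',t)[:4]])
cv2.imwrite('pics/s3.png',cv2.resize(a[170:300,140:340],None,fx=4,fy=4,interpolation=cv2.INTER_CUBIC)[:,:,::-1])
E
```

```text
5.6 [-161.9   35.3] [ 0.60430026 -0.20572509  0.04496756] [1.37183433 1.06911671 1.38823999] -167.5264006005221
lever_bar [(array([-86.3,  78.1]), [0.5462, -0.1412, 0.0729], 0.97)]
gate_leaf [(array([70.8, -2.5]), [0.5909, 0.0297, 0.0584], 0.58)]
push_plate [(array([-59.1, 281.4]), [0.3418, -0.1586, 0.0475], 0.93), (array([384.8,  37.6]), [0.4838, 0.3275, 0.05], 0.89), (array([-140.8,    0.6]), [0.6337, -0.1776, 0.0588], 0.73), (array([-210.2,  441.1]), [0.2186, -0.3407, 0.0482], 0.72)]
```

View pics/s3.png

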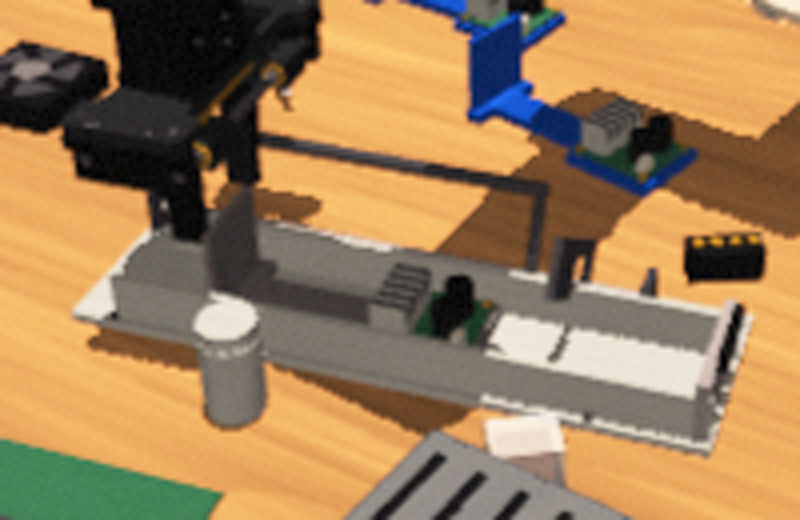

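The gate is up at about 0.64 rad (leaf at crop (570,265)). I'll add 9 mm outward and then start the push.

{"api": "carry_out", "payload": {"steps": [[[0, 0.3, 0], 0], [[0, 0.6, 0], 0], [[0, 0.9, 0], 0], [[-0.4, 0.9, 0], 0], [[-0.8, 0.9, 0], 0], [[-1.2, 0.9, 0], 0], [[-1.6, 0.9, 0], 0], [[-2, 0.9, 0], 0], [[-2.5, 0.9, 0], 0], [[-3, 0.9, 0], 0], [[-3.5, 0.9, 0], 0], [[-4, 0.9, 0], 0], [[-4, 0.9, 0], 0]]}}

```text
time_s: 7.1
tcp_pos: [0.5871, -0.1676, 0.0451]
ee_rot: [[0.217, -0.976, 0.003], [-0.976, -0.217, 0.0], [0.0, -0.003, -1.0]]
wrist_force: [1.2, -0.2, 1.4]
gripper_width: 0.69
```

```bash
cat > chk.py <<'E'
from h import *
import sys
p=np.array([.60377,-.0400,1.78889])
s=r.sense();print(s['time_s'],toC(p,s['tcp_pos']),s['tcp_pos'],s['wrist_force'],yaw())
a=r.capture('scene')
for c in ['scene','top']:
  if c=='top': r.capture(c)
  for t in ['lever_bar','gate_leaf','push_plate','tray']:
    for d in r.place_of(c,t):
        q=toC(p,d['centre'])
        if abs(q[1])<110 and abs(q[0])<230: print(c,t,q,round(d['centre'][2],4),round(d['confidence'],2))
cv2.imwrite('pics/%s.png'%sys.argv[1],cv2.resize(a[170:300,140:340],None,fx=4,fy=4,interpolation=cv2.INTER_CUBIC)[:,:,::-1])
E
python3 chk.py s4
```

```text
7.1 [-121.    43.9] [ 0.58707727 -0.16761744  0.04512239] [ 1.21942441 -0.17185968  1.4448447 ] -167.47591273518088
scene lever_bar [-91.2  90. ] 0.0673 0.96
scene lever_bar [-93.9 -86.3] -0.0032 0.16
scene gate_leaf [70.   2.5] 0.0624 0.83
scene push_plate [ 2.8 -1.1] 0.0022 0.65
scene push_plate [-110.7    2.3] 0.0559 0.62
scene tray [19.9  1. ] 0.0063 0.82
top lever_bar [-87.2  88.2] 0.063 0.66
top lever_bar [-94.7 -84.2] -0.0024 0.24
top tray [0.2 0.5] -0.0036 0.18
```

View pics/s4.png

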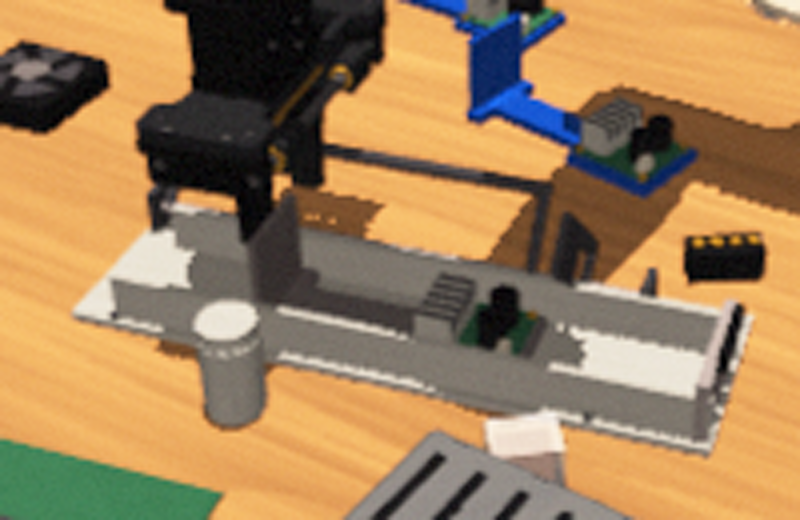

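The gate is at about 0.85 rad and the tray is moving square (origin x ≈ 20). Continuing the push.

{"api": "carry_out", "payload": {"steps": [[[-0.5, 0, 0], 0], [[-1, 0, 0], 0], [[-1.5, 0, 0], 0], [[-2, 0, 0], 0], [[-2.5, 0, 0], 0], [[-3, 0, 0], 0], [[-3.5, 0, 0], 0], [[-4, 0, 0], 0], [[-4.5, 0, 0], 0], [[-5, 0, 0], 0], [[-5.5, 0, 0], 0], [[-6, 0, 0], 0], [[-6.5, 0, 0], 0], [[-7, 0, 0], 0], [[-7.5, 0, 0], 0], [[-8, 0, 0], 0], [[-8.5, 0, 0], 0], [[-9, 0, 0], 0], [[-9.5, 0, 0], 0], [[-9.5, 0, 0], 0]]}}

```text
time_s: 9.6
tcp_pos: [0.5663, -0.0747, 0.0447]
ee_rot: [[0.217, -0.976, 0.002], [-0.976, -0.217, 0.0], [-0.0, -0.002, -1.0]]
wrist_force: [1.2, 0.3, 1.4]
gripper_width: 0.686
```

```bash
python3 chk.py s5
```

```text
9.6 [-25.8  44.1] [ 0.56625645 -0.0747065   0.04468254] [1.19858634 0.30315096 1.40963774] -167.49348489055535
scene gate_leaf [68.2  5. ] 0.0664 0.88
scene push_plate [-16.2  -0.4] 0.0555 0.84
scene tray [ 76.4 -94.3] 0.0014 0.68
scene tray [115.5  -1.8] 0.006 0.62
top lever_bar [-88.5  90.1] 0.0636 0.83
```

View pics/s5.png

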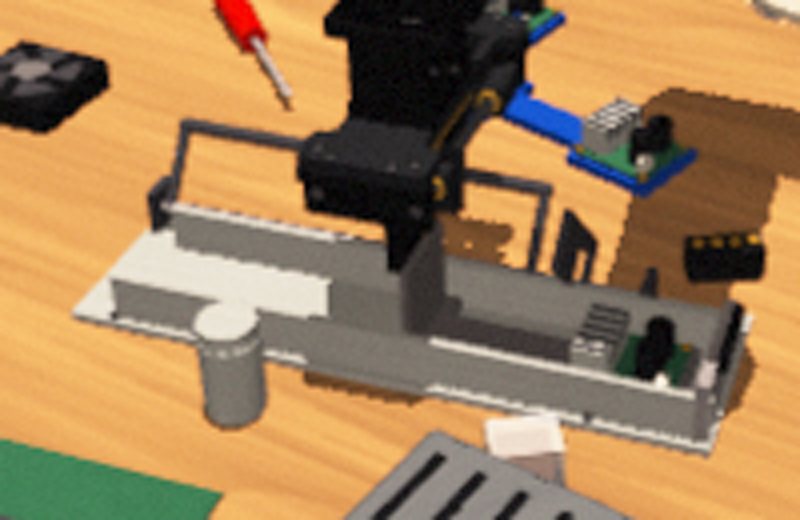

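The board is past the gate and the tray is at x ≈ 115, with about 10 mm left. I'll close that gap in small steps and watch the force.

{"api": "carry_out", "payload": {"steps": [[[-0.2, 0, 0], 0], [[-0.4, 0, 0], 0], [[-0.6, 0, 0], 0], [[-0.8, 0, 0], 0], [[-0.9, 0, 0], 0], [[-0.9, 0, 0], 0]]}}

```text
time_s: 10.7
tcp_pos: [0.5645, -0.0666, 0.0446]
ee_rot: [[0.216, -0.976, 0.002], [-0.976, -0.216, 0.0], [0.0, -0.002, -1.0]]
wrist_force: [2.3, -1.0, 1.0]
gripper_width: 0.685
```

{"api": "carry_out", "payload": {"steps": [[[-0.1, 0, 0], 0], [[-0.2, 0, 0], 0], [[-0.2, 0, 0], 0]]}}

```text
time_s: 11.0
tcp_pos: [0.564, -0.0645, 0.0446]
ee_rot: [[0.216, -0.976, 0.002], [-0.976, -0.216, 0.0], [0.0, -0.002, -1.0]]
wrist_force: [2.4, -2.1, 0.0]
gripper_width: 0.687
```

{"api": "carry_out", "payload": {"steps": [[[-0.1, 0, 0], 0], [[-0.2, 0, 0], 0], [[-0.2, 0, 0], 0]]}}

```text
time_s: 11.3
tcp_pos: [0.5649, -0.0635, 0.0454]
ee_rot: [[0.216, -0.976, 0.005], [-0.976, -0.216, -0.001], [0.002, -0.005, -1.0]]
wrist_force: [3.7, -6.9, 1.4]
gripper_width: 0.683
```

{"api": "carry_out", "payload": {"steps": [[[-0.1, 0, 0], 0], [[-0.2, 0, 0], 0], [[-0.2, 0, 0], 0]]}}

```text
time_s: 11.6
tcp_pos: [0.5661, -0.0627, 0.0463]
ee_rot: [[0.215, -0.977, 0.008], [-0.977, -0.215, -0.002], [0.004, -0.008, -1.0]]
wrist_force: [4.1, -8.3, 1.5]
gripper_width: 0.689
```

```bash
python3 chk.py s6; python3 - <<'E'
import cv2
from h import *
a=r.capture('scene');cv2.imwrite('pics/s6z.png',cv2.resize(a[220:290,225:335],None,fx=7,fy=7,interpolation=cv2.INTER_NEAREST)[:,:,::-1])
E
```

```text
11.6 [-14.1  41.7] [ 0.56610949 -0.06274306  0.04625918] [ 4.05428802 -8.27738959  1.5171599 ] -167.56589699022948
scene lever_bar [-90.6  84.5] 0.0668 0.75
scene gate_leaf [71.1  4.8] 0.066 0.9
scene gate_leaf [125.5  -3.2] 0.0064 0.37
scene push_plate [-6.9  1.6] 0.0576 0.68
scene push_plate [-90.2 -86.3] -0.0012 0.61
scene tray [128.4  -1.5] 0.0031 0.96
top lever_bar [-86.1  87.9] 0.0643 0.62
```

View pics/s6z.png

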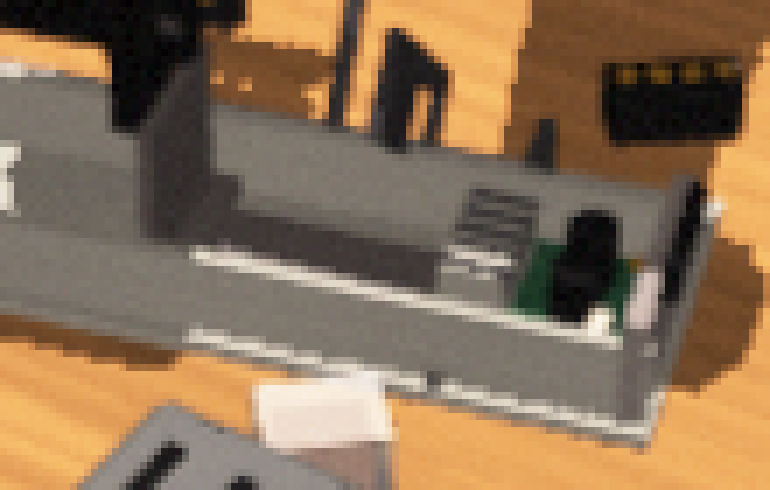

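The tray is home: its front meets the stop in the image, the tray reads x ≈ 128 and the contact force has reached 9 N. The gate is still up. Now I back off, let the gate down and retreat upward.

{"api": "carry_out", "payload": {"steps": [[[0.2, 0, 0], 0], [[0.5, 0, 0], 0], [[0.8, 0, 0], 0], [[1, 0, 0], 0], [[1, -0.6, 0], 0], [[1, -1.2, 0], 0], [[1, -1.8, 0], 0], [[1, -2.4, 0], 0], [[1, -3, 0], 0], [[1, -3.6, 0], 0], [[1, -4.2, 0], 0], [[1, -4.8, 0], 0], [[1, -5, 0], 0], [[1, -5, 0], 0], [[1, -5, 0], 0]]}}

```text
time_s: 13.65
tcp_pos: [0.6165, -0.0618, 0.0464]
ee_rot: [[0.215, -0.977, 0.007], [-0.977, -0.215, -0.002], [0.004, -0.007, -1.0]]
wrist_force: [0.0, 0.2, -1.1]
gripper_width: 0.687
```

{"api": "carry_out", "payload": {"steps": [[[0, 0, -1], 0], [[0, 0, -3], 0], [[0, 0, -6], 0], [[0, 0, -9], 0], [[0, 0, -12], 0], [[0, 0, -15], 0], [[0, 0, -18], 0], [[0, 0, -18], 0], [[0, 0, -18], 0]]}}

```text
time_s: 14.55
tcp_pos: [0.615, -0.0614, 0.2279]
ee_rot: [[0.215, -0.977, 0.009], [-0.977, -0.215, -0.001], [0.003, -0.009, -1.0]]
wrist_force: [-0.8, -0.4, -0.8]
gripper_width: 0.685
```

```bash
python3 chk.py s7
```

```text
14.55 [-23.3  -6.4] [ 0.61502378 -0.06137219  0.22785954] [-0.83644006 -0.38376517 -0.82778158] -167.5979325758963
scene lever_bar [-91.7  45.7] 0.0781 0.83
scene gate_leaf [ 70.1 -12.3] 0.018 0.9
scene push_plate [-7.1 -2.6] 0.0556 0.93
scene tray [127.3  -3.6] 0.0087 0.95
scene tray [ 68.7 -10.3] 0.0179 0.18
top lever_bar [-89.7  49.7] 0.0711 0.74
top gate_leaf [ 70.6 -10.8] 0.0147 0.79
top push_plate [-3.4 -1.1] 0.0578 0.58
top tray [126.1  -3.6] 0.0045 0.76
```

View pics/s7.png

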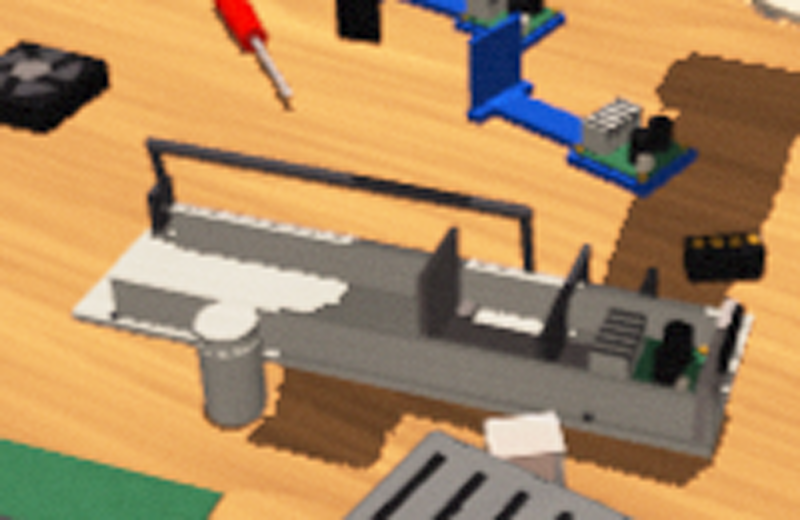

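The gate is shut behind the board, the tray is home and the arm is clear. Handing in.

```bash
python3 -c "
from station import r
print(r.finish_job())"
```

```text
the job is handed in; nothing more can be done
None
```

The job is done and handed in, with the robot's clock at about 14.6 s. One fingertip held the lever bar out, with the gate at about 0.85 rad. The other pushed the grey tray under the gate until it met the end stop, where the force rose to about 9 N. I then backed off, let the gate drop and lifted the arm clear.

- **Tray:** the networks put its origin at x ≈ 126–127 mm, against a nominal 125 mm and within their 4 mm accuracy. The push plate read x ≈ -3 to -7 mm, nominal -5 mm.
- **Gate:** the leaf's lower edge is at (70, -12, 18) mm, which is its shut position, behind the board.
- **Other objects:** in the last picture, which shows the chute area only, the capacitor and relay look unmoved and the blue look-alike looks untouched. I took no final full-bench view.
- **Disagreement:** the first wrist overlay was 2–4 mm off my fit of the chute's position, so I judged the end of the push by force and pictures instead.

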